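# Feel along the enamelled collar

## Task

Feel the finished collar for rough spots: run the closed fingertips, or a single fingertip, lightly along the top of the C-shaped collar on the sprung rest, from the blue section beside the red end to the blue section beside the brass end, so that they touch all seven sections one after another in order. Touch gently, so that the sprung plate is never pressed down near its stop, and do not pick up or shift the collar or anything around it. Then take the hand away and leave the collar lying in its place.

Things in the scene. Friction and masses are not known exactly. Their poses are not given: they have to be found in the camera images.
- rest: Fixed round steel foot (170 mm across) of the sprung rest; origin at its centre on the table. Above it a dark wooden plate, 200 mm across, top 45 mm above the table, that sinks when pressed. On the plate a black rubber disc (129 mm across, 4 mm high) inside the collar keeps it centred, and two steel pins (10 mm thick, 5 mm high) just past the collar's ends keep it from turning.
- rest_plate (a joint): How far the sprung plate is pressed down (m): 0 at rest, 0.016 at its stop. It starts to sink at about 2 to 3 N, then takes 0.5 N more per mm; it moves straight down without tilting and comes back up by itself.
- collar: Loose C-shaped collar lying flat, 0.28 kg: band 18 mm wide, 6 mm thick, on a circle of 75 mm radius (mid-band), 250 degrees long, with a flat 22 mm disc past each end: red at the start, brass at the finish. Origin: circle's centre, underside (45 mm above the table). x points to mid-band, away from the opening; red disc at -134 degrees from x, brass at +134 (counter-clockwise from above).
- section1: The first of the collar's seven sections counted from the red end, blue enamel, an arc of 47 mm along the band (35.7 degrees), 18 mm wide, flush with its neighbours. Origin at the centre of its top face (51 mm above the table); x along the band towards the brass end, y towards the circle's centre, z up.
- section2: The second of the collar's seven sections counted from the red end, bare brass, an arc of 47 mm along the band (35.7 degrees), 18 mm wide, flush with its neighbours. Origin at the centre of its top face (51 mm above the table); x along the band towards the brass end, y towards the circle's centre, z up.
- section3: The third of the collar's seven sections counted from the red end, blue enamel, an arc of 47 mm along the band (35.7 degrees), 18 mm wide, flush with its neighbours. Origin at the centre of its top face (51 mm above the table); x along the band towards the brass end, y towards the circle's centre, z up.
- section4: The fourth of the collar's seven sections counted from the red end, bare brass, an arc of 47 mm along the band (35.7 degrees), 18 mm wide, flush with its neighbours. Origin at the centre of its top face (51 mm above the table); x along the band towards the brass end, y towards the circle's centre, z up.
- section5: The fifth of the collar's seven sections counted from the red end, blue enamel, an arc of 47 mm along the band (35.7 degrees), 18 mm wide, flush with its neighbours. Origin at the centre of its top face (51 mm above the table); x along the band towards the brass end, y towards the circle's centre, z up.
- section6: The sixth of the collar's seven sections counted from the red end, bare brass, an arc of 47 mm along the band (35.7 degrees), 18 mm wide, flush with its neighbours. Origin at the centre of its top face (51 mm above the table); x along the band towards the brass end, y towards the circle's centre, z up.
- section7: The seventh of the collar's seven sections counted from the red end, blue enamel, an arc of 47 mm along the band (35.7 degrees), 18 mm wide, flush with its neighbours. Origin at the centre of its top face (51 mm above the table); x along the band towards the brass end, y towards the circle's centre, z up.
- ring_mid (a point): Bystander: a brass finger ring, 23 mm across, 7 mm high, lying on the black rubber disc inside the collar; point at its centre. To be left alone.
- jar_mid (a point): Bystander: a small green glass jar with a pale metal cap, 28 mm across, 34 mm high, standing on the black rubber disc inside the collar; point at its centre, half-way up. To be left alone.
- hammer: Bystander: a hammer lying on the table, 220 mm long. Origin on its underside. To be left alone.
- graver: Bystander: a graver with a red handle lying on the table, 160 mm long. Origin on its underside. To be left alone.
- pliers: Bystander: blue-handled pliers lying on the table, about 175 mm long. Origin on its underside. To be left alone.
- flask: Bystander: an amber bottle, 44 mm across, 90 mm high. Origin on its underside. To be left alone.
- clamp: Bystander: a wooden ring clamp lying on the table, 100 x 28 x 24 mm. Origin on its underside. To be left alone.
Not all that is in view belongs to the job. There is more than one size of the collar; the one meant has the size given above.

How it is judged:
By the outcome, as a careful person would: the job done as asked, in the order asked, and still so for the second after the job is handed in, with the robot touching nothing.
It also fails if it takes over 51 s, if anything falls off the work surface, if the arm or the gripper's body presses on something with over 40 N, if the wrist force passes 120 N, or if a joint passes its speed limit or range.

## Robot

A 7-joint arm with a two-finger parallel gripper is mounted at the origin on the work surface. World frame = base frame: x ahead of the robot, y to its left, z up, the work surface at z = 0. Lengths are in m, angles in degrees, forces in N, time in s.
With the tool pointing down it reaches from about 0.425 to 0.825 m from the base axis. Payload 3.6 kg.
Tool frame: the origin (TCP) lies on the front face of the gripper's body, between the roots of the fingers; the fingertips stand 73 mm ahead of it and the grasp point (between the pads) lies 54 mm ahead of it; z points along the fingers, y is the line along which they close (so a half turn about z gives the same grasp; the last joint's range is limited). The gripper opens to 85 mm and grips with 20 to 120 N. Pads are 22 mm wide; open, the fingers measure 114 mm over their backs; the gripper's body (76 mm by 85 mm) begins 54 mm behind the grasp point. The pads swing forward as they close: fully open they stand 13 mm farther back than shut.
Start: joints at [-69.815, 35.231, -0.722, 81.555, 0.464, 63.22, -2.315], TCP at [0.24, 0.604, 0.304] pointing down, gripper open.
Joint ranges: [-178.69, 178.69], [-17.37, 117.87], [-77.05, 75.6], [15.02, 138.74], [-78.02, 258.01], [0.78, 113.62], [-162.83, 162.83]. Speed limits (degrees/s): [159.86, 159.86, 180, 180, 180, 180, 180].

## Interface

Orientations are given as [roll, pitch, yaw] about the fixed x, y, z axes, in that order (R = Rz(yaw) Ry(pitch) Rx(roll)).
In Python, from bench import r gives the robot as it stands.
- The arm moves only by the tool carry_out, never from a script. Its argument "deltas" is one flat list of numbers, 7 for each row, row after row: the shift along the world's x, y, z in cm, then the turn, a rotation vector about the world's x, y, z in rad, then the opening, from 0 (shut) to 1 (fully open). In form: [x, y, z, wx, wy, wz, fingers, x, y, z, wx, wy, wz, fingers, ...]. A call has 1 to 10 rows; each row shifts and turns the commanded pose from where the row before left it; what a row does not reach is not made up. A row lasts 1/12 s, in which the tool goes at most 41.7 mm and 7.16 degrees, less where a joint would pass 70% of its speed; a pose out of reach is approached as far as the arm can. A call with a gripper value outside its range is refused whole. The fingers move at their own pace and stop on an object; "squeeze" is the grip in N (left out, the last holds). Time passes only in rows, so rows that do not move let the fingers close. It gives the time, the measured TCP pose, the force, the opening and the grip force at its end, in the units of the state.
- r.sense(): the state, without advancing time (a new reading comes with each control period).
- r.capture(name): name is "scene" or "top" or "wrist"; returns a dict with "frame" (420x560x3 uint8, red, green, blue), "fx", "fy", "cx", "cy" (pixels), "pose" (4x4, takes a point from camera to world coordinates); the wrist camera has in their place "hand_eye" (4x4, takes a point from camera to tool coordinates, whose origin is the TCP and whose axes are the flange's). Camera axes: x right, y down, z forward; pixel columns grow to the right and rows downward; lengths in m; the calibration is good to about 2 mm. A picture is of the moment at which its call begins: read the wrist's pose just before it. There is no depth.
- r.finish_job(): hands the job in; it is judged then, once.
The state is a dict: "time_s": time; "qpos": joint angles; "qvel": joint speeds; "effort": joint torques, N m; "tcp_pos": TCP position; "tcp_rot": TCP orientation; "wrist_force": force on the tool from outside, world axes, zero at the start; "moment": the same for the moment, N m; "finger_gap": finger opening in m; "grip_force": force on a finger pad.
Only numpy, scipy, OpenCV 4.12 (cv2) and the standard library are available. Lean on these libraries where they do the work, as an engineer would, in place of code of your own. Each camera call takes 0.05 s, during which the arm holds its last target. There are 200 camera calls.

## Working session

There is one attempt and no reset: what is moved stays moved. The work goes in short steps, Python scripts to look and compute and a tool call to move; the robot and the scene stay as the last step left them, time stands still between calls to the robot, and variables do not carry over. Pictures are saved under pics/ and viewed, at most 10 in all, crops included, and the job is handed in when it is done.

Besides the shell and the picture viewer there is one more tool, called after "Call:" as name(argument=value, ...) on one line, values as JSON. carry_out: Moves the arm, as the interface text tells. Its arguments: {"type":"object","properties":{"deltas":{"type":"array"},"squeeze":{"type":"number"}},"required":["deltas"]}

```bash
mkdir -p pics; ls
python3 - <<'E'
from bench import r
import cv2,numpy as np
s=r.sense();print({k:np.round(v,3).tolist() for k,v in s.items()})
for n in("scene","top"):
    c=r.capture(n);cv2.imwrite(f"pics/{n}0.png",c["frame"][:,:,::-1]);print(n,c["fx"],c["cx"],c["cy"],np.round(c["pose"],3).tolist())
E
```

```text
pics
{'time_s': 0.0, 'qpos': [-69.818, 35.291, -0.721, 81.642, 0.465, 63.22, -2.314], 'qvel': [0.039, -0.021, 0.041, -0.037, 0.007, -0.061, -0.114], 'effort': [-0.001, -46.921, 0.259, -17.103, 0.01, 0.009, 0.0], 'tcp_pos': [0.24, 0.603, 0.303], 'tcp_rot': [-179.849, 0.005, 158.304], 'wrist_force': [0.182, -0.298, -0.468], 'moment': [0.001, -0.031, -0.022], 'grip_force': 0.0, 'finger_gap': 0.085}
scene 475.3266132241684 287.26291284356245 211.59114854748398 [[0.502, 0.619, -0.604, 1.203], [0.864, -0.375, 0.335, -0.407], [-0.019, -0.69, -0.723, 0.949], [0.0, 0.0, 0.0, 1.0]]
top 435.30225325952495 282.73959282647337 203.33131152106418 [[-0.01, -0.986, 0.165, 0.311], [-1.0, 0.01, -0.003, -0.026], [0.001, -0.165, -0.986, 1.207], [0.0, 0.0, 0.0, 1.0]]
```

View pics/scene0.png

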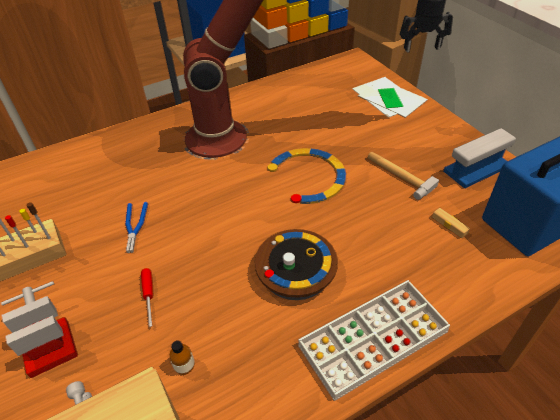

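View pics/top0.png

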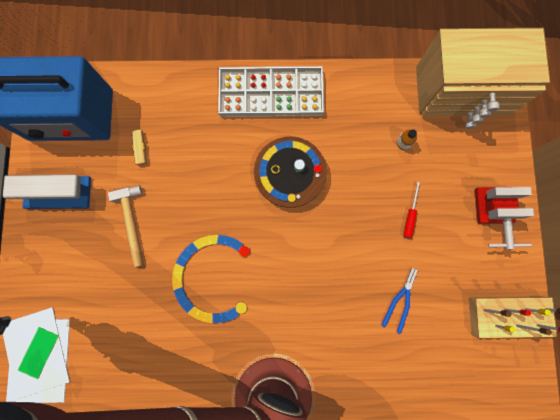

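Candidates: the large C-collar lying on the table, at top (210,280), and the small one on the sprung rest, at top (290,170). The one on the rest fits the description. Its red end is at (317,168) and its brass end at (291,198). The jar is at (299,164) and the ring at (276,169). Next I measure it and check it in a close crop.

```bash
cat > h.py <<'E'
import cv2,numpy as np
from bench import r
from scipy.optimize import least_squares
def cast(c,uv,z,pose=None):
    P=c["pose"] if pose is None else pose
    uv=np.atleast_2d(uv).astype(float)
    d=np.c_[(uv[:,0]-c["cx"])/c["fx"],(uv[:,1]-c["cy"])/c["fy"],np.ones(len(uv))]@P[:3,:3].T
    o=P[:3,3]; return o+d*((z-o[2])/d[:,2])[:,None]
def masks(f):
    h=cv2.cvtColor(f,cv2.COLOR_RGB2HSV);H,S,V=cv2.split(h)
    return dict(blue=(H>95)&(H<125)&(S>110)&(V>60),brass=(H>19)&(H<32)&(S>120)&(V>110),red=((H<5)|(H>174))&(S>190)&(V>120))
def collar(c,near,rad=0.13,pose=None):
    m=masks(c["frame"]);out={}
    for k,v in m.items():
        uv=np.argwhere(v)[:,::-1];p=cast(c,uv,.051,pose)[:,:2]
        out[k]=p[np.linalg.norm(p-near,axis=1)<rad]
    b=out["blue"]
    fit=least_squares(lambda q:np.hypot(*(b-q[:2]).T)-q[2],[*near,.075],loss="soft_l1",f_scale=.004)
    ctr=fit.x[:2];res={"ctr":ctr,"R":fit.x[2]}
    for k,p in out.items():
        rr=np.hypot(*(p-ctr).T);p=p[(rr>.06)&(rr<.09)];a=np.degrees(np.arctan2(*(p-ctr).T[::-1]))
        res[k]=(np.histogram(a,bins=np.arange(-180,181,10))[0],p.mean(0))
    return res
E
python3 - <<'E'
from h import *
for n,px in(("top",(290,170)),("scene",(297,258))):
    c=r.capture(n);near=cast(c,px,.051)[0,:2]
    q=collar(c,near,.11);print(n,near.round(3),q["ctr"].round(4),q["R"].round(4))
    for k in("blue","brass","red"):print(k,q[k][0].tolist(),q[k][1].round(3))
    u,v=px;cv2.imwrite(f"pics/{n}c.png",cv2.resize(c["frame"][v-50:v+50,u-65:u+65,::-1],None,fx=5,fy=5,interpolation=cv2.INTER_CUBIC))
E
```

```text
top [ 0.596 -0.05 ] [ 0.5953 -0.0498] 0.0751
blue [0, 0, 0, 0, 0, 0, 0, 0, 0, 0, 19, 30, 30, 25, 0, 0, 0, 12, 31, 30, 27, 0, 0, 0, 12, 32, 31, 33, 1, 0, 0, 7, 34, 32, 35, 8] [ 0.605 -0.034]
brass [33, 0, 0, 0, 0, 0, 0, 0, 0, 0, 0, 0, 0, 0, 32, 33, 34, 15, 0, 0, 0, 27, 38, 35, 15, 0, 0, 0, 26, 39, 36, 21, 0, 0, 0, 20] [ 0.608 -0.022]
red [0, 0, 0, 0, 0, 0, 0, 0, 7, 34, 3, 0, 0, 0, 0, 0, 0, 0, 0, 0, 0, 0, 0, 0, 0, 0, 0, 0, 0, 0, 0, 0, 0, 0, 0, 0] [ 0.6   -0.124]
scene [ 0.598 -0.048] [ 0.5959 -0.0514] 0.0756
blue [0, 0, 0, 0, 0, 0, 0, 0, 0, 0, 28, 42, 42, 32, 0, 0, 0, 19, 38, 41, 37, 1, 0, 0, 13, 32, 34, 27, 2, 0, 0, 7, 32, 27, 28, 7] [ 0.615 -0.043]
brass [29, 1, 0, 0, 0, 0, 0, 0, 0, 0, 0, 0, 0, 0, 44, 45, 46, 14, 0, 0, 0, 32, 37, 35, 15, 0, 0, 0, 24, 31, 31, 15, 0, 0, 0, 16] [ 0.619 -0.031]
red [0, 0, 0, 0, 0, 0, 0, 0, 7, 42, 6, 0, 0, 0, 0, 0, 0, 0, 0, 0, 0, 0, 0, 0, 0, 0, 0, 0, 0, 0, 0, 0, 0, 0, 0, 0] [ 0.602 -0.127]
```

View pics/topc.png

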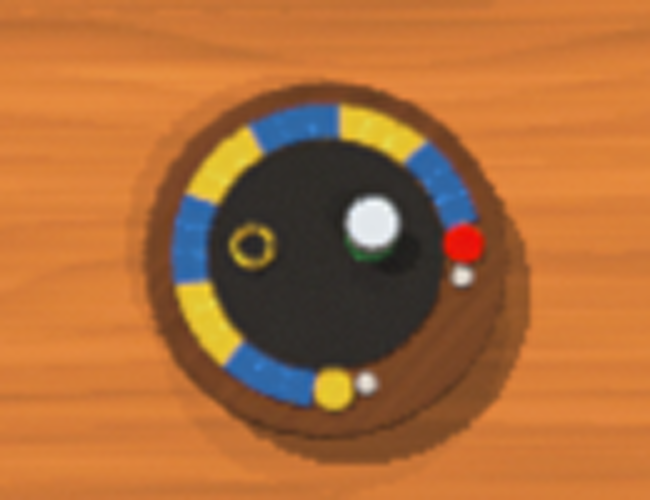

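The crop confirms the choice: collar on the sprung rest, red end right of centre at (463,243), brass end bottom at (333,388). The jar at (372,222) and ring at (252,245) are inside. The fit gives centre ≈ (0.5955, -0.0505) and R = 75 mm in both views, which matches the stated size. Sections 1–7 run from about -77° to 173°. Now I'll move over section 1 with the fingers closed.

Call:
carry_out(deltas=[1.6,-3,0,0,0,-0.066,0,1.6,-3,0,0,0,-0.066,0,1.6,-3,0,0,0,-0.066,0,1.6,-3,0,0,0,-0.066,0,1.6,-3,0,0,0,-0.066,0,1.6,-3,0,0,0,-0.066,0,1.6,-3,0,0,0,-0.066,0,1.6,-3,0,0,0,-0.066,0,1.6,-3,0,0,0,-0.066,0,1.6,-3,0,0,0,-0.066,0], squeeze=20)

```text
time_s: 1.03
tcp_pos: [0.4008, 0.3023, 0.304]
tcp_rot: [180.0, -0.0, 120.3]
wrist_force: [1.5, 0.0, -0.3]
finger_gap: -0.0
grip_force: 0.0
```

Call:
carry_out(deltas=[1.6,-3,0,0,0,0,0,1.6,-3,0,0,0,0,0,1.6,-3,0,0,0,0,0,1.6,-3,0,0,0,0,0,1.6,-3,0,0,0,0,0,1.6,-3,0,0,0,0,0,1.6,-3,0,0,0,0,0,1.6,-3,0,0,0,0,0,1.6,-3,0,0,0,0,0,1.6,-3,0,0,0,0,0])

```text
time_s: 1.87
tcp_pos: [0.5608, 0.0024, 0.3038]
tcp_rot: [-180.0, -0.0, 120.5]
wrist_force: [0.2, 0.9, 0.1]
finger_gap: 0.0001
grip_force: 0.0
```

Call:
carry_out(deltas=[1.6,-3,0,0,0,0,0,1.6,-3,0,0,0,0,0,1.6,-3,0,0,0,0,0,1.6,-3,0,0,0,0,0,0.7,0,0,0,0,0,0,0,0,0,0,0,0,0,0,0,0,0,0,0,0])

```text
time_s: 2.45
tcp_pos: [0.6312, -0.1151, 0.3032]
tcp_rot: [-180.0, -0.1, 120.5]
wrist_force: [0.4, 0.6, -0.9]
finger_gap: -0.0001
grip_force: 0.0
```

Run:
```python
from h import *
from scipy.spatial.transform import Rotation as Ro
s=r.sense();c=r.capture("wrist")
T=np.eye(4);T[:3,:3]=Ro.from_euler("xyz",s["tcp_rot"],degrees=True).as_matrix();T[:3,3]=s["tcp_pos"]
P=T@c["hand_eye"];print(s["time_s"],s["tcp_pos"],s["tcp_rot"],s["wrist_force"],s["finger_gap"],np.round(s["qpos"],1))
q=collar(c,np.array([.5955,-.0505]),.11,P);print(q["ctr"].round(4),q["R"].round(4))
for k in("blue","brass","red"):print(k,q[k][0].tolist(),q[k][1].round(3))
cv2.imwrite("pics/w1.png",c["frame"][:,:,::-1])
np.savez("w1.npz",P=P)
# jar & ring: midpoint of rays top/scene
```

```text
2.45 [ 0.63119036 -0.11512732  0.30321445] [-1.79976670e+02 -1.19096129e-01  1.20519942e+02] [ 0.41193993  0.61285561 -0.91564195] -7.7943672593589e-05 [ 0.5 35.  13.9 83.4 -9.  62.8 46.6]
[ 0.5957 -0.0522] 0.0752
blue [0, 0, 0, 0, 0, 0, 0, 0, 0, 0, 203, 285, 279, 241, 0, 0, 0, 169, 323, 334, 347, 10, 0, 0, 167, 417, 428, 419, 59, 0, 0, 100, 412, 428, 414, 136] [ 0.603 -0.031]
brass [382, 0, 0, 0, 0, 0, 0, 0, 0, 0, 0, 0, 0, 6, 292, 301, 307, 104, 0, 0, 0, 324, 377, 386, 198, 0, 0, 0, 212, 222, 241, 166, 0, 0, 0, 211] [ 0.612 -0.027]
red [0, 0, 0, 0, 0, 0, 0, 0, 109, 330, 30, 0, 0, 0, 0, 0, 0, 0, 0, 0, 0, 0, 0, 0, 0, 0, 0, 0, 0, 0, 0, 0, 0, 0, 0, 0] [ 0.6   -0.127]
```

View pics/w1.png

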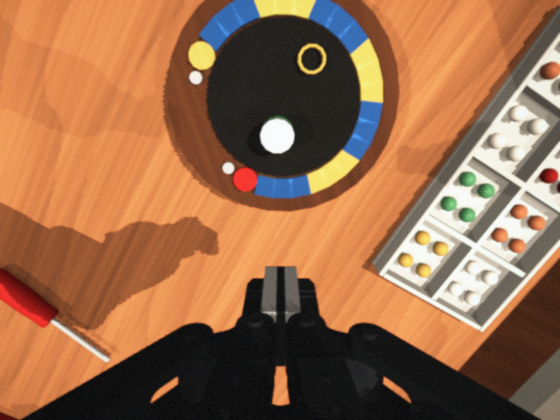

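The wrist view shows the collar at (290,95) with red at (245,180) and section 1 at (283,187). The jar cap is at (277,135), the ring at (312,59), and the closed fingertips near (281,268). I'll locate the bystanders and check the tip projection.

Run:
```python
from h import *
c=r.capture("wrist");P=np.load("w1.npz")["P"];ctr=np.array([.5957,-.0515])
for n,px,z in(("jar",(277,135),.083),("ring",(312,59),.053),("pinR",(228,168),.05)):
    p=cast(c,px,z,P)[0,:2]-ctr;print(n,(p*1e3).round(),"r",np.hypot(*p).round(4),"ang",np.degrees(np.arctan2(p[1],p[0])).round())
t=np.linalg.inv(c["hand_eye"])@[0,0,.073,1];print("tip px",c["fx"]*t[0]/t[2]+c["cx"],c["fy"]*t[1]/t[2]+c["cy"],t)
s=r.sense();q=ctr+.076*np.array([np.cos(np.radians(-60)),np.sin(np.radians(-60))])
print("delta cm",(q-s["tcp_pos"][:2])*100,s["tcp_pos"],s["wrist_force"])
a=np.radians(np.arange(-60,156.1,6));w=ctr+.076*np.c_[np.cos(a),np.sin(a)]
for i,d in enumerate(np.diff(w,axis=0)*100):print(i,d.round(2),end=" ")
```

```text
jar [  9. -24.] r 0.0253 ang -69.0
ring [ 4. 40.] r 0.0403 ang 84.0
pinR [-13. -74.] r 0.0753 ang -100.0
tip px 280.20952128187514 282.11664719365666 [-3.27179287e-05  3.06074785e-02  1.61001183e-01  1.00000000e+00]
delta cm [ 0.27529625 -0.33606392] [ 0.63094704 -0.11395729  0.30366919] [-0.16768684  0.3958776  -0.20471355]
0 [0.67 0.43] 1 [0.62 0.5 ] 2 [0.56 0.56] 3 [0.5  0.62] 4 [0.43 0.67] 5 [0.36 0.71] 6 [0.29 0.74] 7 [0.21 0.77] 8 [0.12 0.79] 9 [0.04 0.79] 10 [-0.04  0.79] 11 [-0.12  0.79] 12 [-0.21  0.77] 13 [-0.29  0.74] 14 [-0.36  0.71] 15 [-0.43  0.67] 16 [-0.5   0.62] 17 [-0.56  0.56] 18 [-0.62  0.5 ] 19 [-0.67  0.43] 20 [-0.71  0.36] 21 [-0.74  0.29] 22 [-0.77  0.21] 23 [-0.79  0.12] 24 [-0.79  0.04] 25 [-0.79 -0.04] 26 [-0.79 -0.12] 27 [-0.77 -0.21] 28 [-0.74 -0.29] 29 [-0.71 -0.36] 30 [-0.67 -0.43] 31 [-0.62 -0.5 ] 32 [-0.56 -0.56] 33 [-0.5  -0.62] 34 [-0.43 -0.67] 35 [-0.36 -0.71]
```

Call:
carry_out(deltas=[0.2,-0.3,-2.4,0,0,0,0,0,0,-2.4,0,0,0,0,0,0,-2.4,0,0,0,0,0,0,-2.4,0,0,0,0,0,0,-2.4,0,0,0,0,0,0,-2.4,0,0,0,0,0,0,-2.0,0,0,0,0,0,0,0,0,0,0,0,0,0,0,0,0,0,0,0,0,0,0,0,0,0])

```text
time_s: 3.38
tcp_pos: [0.6341, -0.1184, 0.1415]
tcp_rot: [179.9, 0.1, 120.6]
wrist_force: [0.3, -0.1, 0.7]
finger_gap: 0.0001
grip_force: 0.0
```

Run:
```python
from h import *
for i in range(3):
    s=r.sense();print(s["tcp_pos"].round(4),s["wrist_force"].round(2))
    c=r.capture("wrist")
cv2.imwrite("pics/w2.png",c["frame"][:,:,::-1])
```

```text
[ 0.6341 -0.1184  0.1415] [ 0.26 -0.07  0.67]
[ 0.6344 -0.1188  0.142 ] [ 0.15 -0.54  0.59]
[ 0.6344 -0.1189  0.142 ] [ 0.21 -0.24 -0.03]
```

View pics/w2.png

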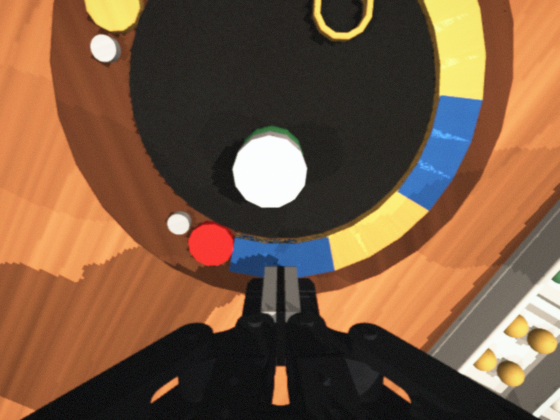

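The tips at (281,268) stand over the middle of section 1, with clear room to the jar at (270,172). Now I'll go down to about 3 mm above the collar, then feel for contact.

Call:
carry_out(deltas=[0,0,-0.5,0,0,0,0,0,0,-0.5,0,0,0,0,0,0,-0.4,0,0,0,0,0,0,0,0,0,0,0,0,0,0,0,0,0,0,0,0,0,0,0,0,0])

```text
time_s: 4.03
tcp_pos: [0.6334, -0.1192, 0.1258]
tcp_rot: [-180.0, -0.0, 120.5]
wrist_force: [-0.5, -0.2, -1.1]
finger_gap: 0.0002
grip_force: 0.0
```

Call:
carry_out(deltas=[0,0,-0.1,0,0,0,0,0,0,-0.1,0,0,0,0,0,0,-0.1,0,0,0,0,0,0,0,0,0,0,0,0,0,0,0,0,0,0])

```text
time_s: 4.45
tcp_pos: [0.6335, -0.1192, 0.1233]
tcp_rot: [180.0, 0.0, 120.5]
wrist_force: [-0.1, 0.3, 2.5]
finger_gap: -0.0001
grip_force: 1.3
```

Call:
carry_out(deltas=[0,0,-0.1,0,0,0,0,0,0,0,0,0,0,0,0,0,0,0,0,0,0])

```text
time_s: 4.7
tcp_pos: [0.6335, -0.1191, 0.1221]
tcp_rot: [180.0, 0.0, 120.5]
wrist_force: [0.3, -0.3, 4.4]
finger_gap: 0.0001
grip_force: 1.6
```

Call:
carry_out(deltas=[0,0,-0.1,0,0,0,0,0,0,0,0,0,0,0,0,0,0,0,0,0,0])

```text
time_s: 4.95
tcp_pos: [0.6335, -0.1192, 0.121]
tcp_rot: [180.0, 0.0, 120.5]
wrist_force: [-0.7, -0.9, 4.4]
finger_gap: -0.0
grip_force: 1.9
```

Contact at TCP z ≈ 0.124; now about 3 mm sunk at about 4 N, well short of the 16 mm stop. Stroking starts here.

Call:
carry_out(deltas=[0.33,0.22,0,0,0,0,0,0.33,0.22,0,0,0,0,0,0.3,0.25,0,0,0,0,0,0.3,0.25,0,0,0,0,0,0.27,0.28,0,0,0,0,0,0.27,0.28,0,0,0,0,0,0.24,0.31,0,0,0,0,0,0.24,0.31,0,0,0,0,0,0.21,0.34,0,0,0,0,0,0.21,0.34,0,0,0,0,0])

```text
time_s: 5.78
tcp_pos: [0.6607, -0.0909, 0.121]
tcp_rot: [180.0, 0.0, 120.5]
wrist_force: [0.0, -2.2, 3.6]
finger_gap: -0.0003
grip_force: 1.9
```

Call:
carry_out(deltas=[0.18,0.36,0,0,0,0,0,0.18,0.36,0,0,0,0,0,0.14,0.37,0,0,0,0,0,0.14,0.37,0,0,0,0,0,0.1,0.39,0,0,0,0,0,0.1,0.39,0,0,0,0,0,0.06,0.4,0,0,0,0,0,0.06,0.4,0,0,0,0,0,0.02,0.4,0,0,0,0,0,0.02,0.4,0,0,0,0,0])

```text
time_s: 6.62
tcp_pos: [0.6706, -0.0523, 0.121]
tcp_rot: [180.0, 0.0, 120.5]
wrist_force: [-0.3, -4.4, 4.3]
finger_gap: -0.0
grip_force: 1.9
```

Sideways force is a bit high, so I'll check that the collar has not shifted before going on.

Run:
```python
from h import *
for i in range(3):
    c=r.capture("top");s=r.sense();print(s["tcp_pos"].round(4),s["wrist_force"].round(1),s["moment"].round(2))
for n in("top","scene"):
    c=r.capture(n);q=collar(c,np.array([.5957,-.0507]),.11)
    print(n,q["ctr"].round(4));
    for k in("blue","brass","red"):print(k,q[k][0].tolist(),q[k][1].round(4))
u,v=290,170;c=r.capture("scene");u,v=297,258
cv2.imwrite("pics/s2.png",cv2.resize(c["frame"][v-60:v+60,u-75:u+75,::-1],None,fx=5,fy=5,interpolation=cv2.INTER_CUBIC))
```

```text
[ 0.6706 -0.0509  0.121 ] [-0.7 -1.6  3. ] [-0.52  0.05 -0.02]
[ 0.6706 -0.051   0.1209] [-0.2 -0.5  3.9] [-0.18 -0.01 -0.02]
[ 0.6706 -0.051   0.1209] [0.6 0.2 4.1] [-0.02 -0.06  0.02]
top [ 0.6135 -0.0801]
blue [0, 0, 0, 0, 0, 0, 0, 0, 0, 0, 0, 0, 0, 0, 0, 0, 0, 0, 0, 0, 0, 0, 0, 0, 0, 0, 0, 0, 0, 0, 0, 0, 0, 0, 0, 0] [nan nan]
brass [0, 0, 0, 0, 0, 0, 0, 0, 0, 0, 0, 0, 0, 0, 0, 0, 0, 0, 0, 0, 0, 0, 0, 0, 0, 0, 0, 0, 0, 0, 0, 0, 0, 0, 5, 0] [ 0.5285 -0.0557]
red [0, 0, 0, 0, 0, 0, 0, 0, 0, 0, 0, 0, 0, 0, 0, 0, 0, 0, 0, 0, 0, 0, 0, 0, 0, 0, 0, 0, 0, 0, 0, 0, 0, 0, 0, 0] [nan nan]
scene [ 0.6013 -0.0479]
blue [0, 0, 0, 0, 0, 0, 0, 0, 0, 1, 38, 36, 38, 15, 0, 0, 0, 2, 6, 7, 0, 0, 0, 0, 0, 0, 0, 0, 0, 0, 0, 0, 0, 21, 28, 17] [ 0.6046 -0.0822]
brass [33, 5, 0, 0, 0, 0, 0, 0, 0, 0, 0, 0, 0, 8, 33, 24, 22, 0, 0, 0, 0, 4, 10, 0, 0, 0, 0, 0, 0, 0, 0, 0, 0, 0, 0, 2] [ 0.6254 -0.0671]
red [0, 0, 0, 0, 0, 0, 0, 0, 19, 34, 0, 0, 0, 0, 0, 0, 0, 0, 0, 0, 0, 0, 0, 0, 0, 0, 0, 0, 0, 0, 0, 0, 0, 0, 0, 0] [ 0.6037 -0.1273]h.py:22: RuntimeWarning: Mean of empty slice.
  res[k]=(np.histogram(a,bins=np.arange(-180,181,10))[0],p.mean(0))
  ret = um.true_divide(
```

View pics/s2.png

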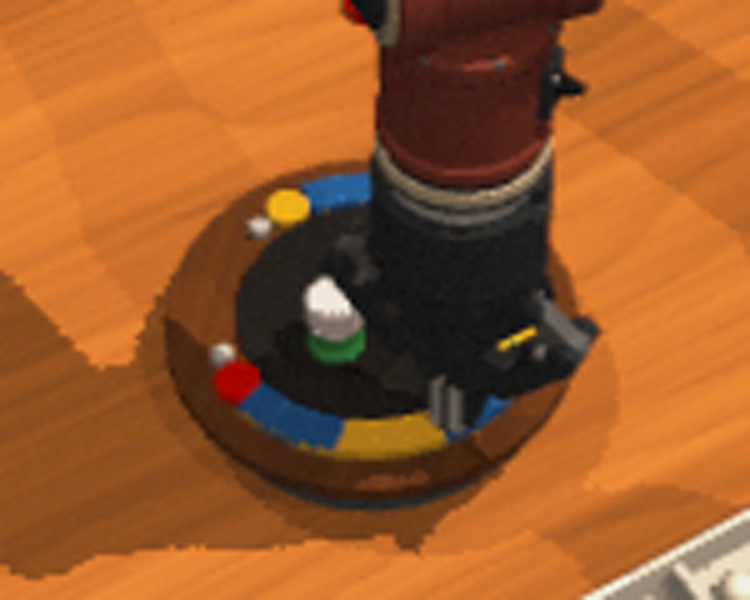

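The fingertips at (445,405) are on section 3. The red end and its pin at (237,382) are where they were, as are the jar and the brass end, so I continue.

Call:
carry_out(deltas=[0.03,0.39,0,0,0,0,0,0.03,0.39,0,0,0,0,0,-0.01,0.39,0,0,0,0,0,-0.06,0.39,0,0,0,0,0,-0.1,0.39,0,0,0,0,0,-0.1,0.39,0,0,0,0,0,-0.14,0.37,0,0,0,0,0,-0.14,0.37,0,0,0,0,0,-0.18,0.36,0,0,0,0,0,-0.18,0.36,0,0,0,0,0])

```text
time_s: 7.75
tcp_pos: [0.6619, -0.0142, 0.121]
tcp_rot: [180.0, 0.0, 120.5]
wrist_force: [0.9, -2.2, 3.7]
finger_gap: -0.0002
grip_force: 1.9
```

Call:
carry_out(deltas=[-0.21,0.34,0,0,0,0,0,-0.21,0.34,0,0,0,0,0,-0.25,0.31,0,0,0,0,0,-0.25,0.31,0,0,0,0,0,-0.28,0.28,0,0,0,0,0,-0.28,0.28,0,0,0,0,0,-0.31,0.25,0,0,0,0,0,-0.31,0.25,0,0,0,0,0,-0.34,0.21,0,0,0,0,0,-0.34,0.21,0,0,0,0,0])

```text
time_s: 8.58
tcp_pos: [0.6339, 0.0136, 0.1209]
tcp_rot: [180.0, -0.0, 120.5]
wrist_force: [2.0, -1.1, 4.0]
finger_gap: 0.0001
grip_force: 1.9
```

Call:
carry_out(deltas=[-0.35,0.2,0,0,0,0,0,-0.35,0.2,0,0,0,0,0,-0.36,0.16,0,0,0,0,0,-0.37,0.15,0,0,0,0,0,-0.38,0.11,0,0,0,0,0,-0.38,0.11,0,0,0,0,0,-0.39,0.07,0,0,0,0,0,-0.39,0.06,0,0,0,0,0,-0.39,0.02,0,0,0,0,0,-0.4,0.02,0,0,0,0,0])

```text
time_s: 9.42
tcp_pos: [0.5961, 0.0244, 0.1209]
tcp_rot: [180.0, -0.0, 120.5]
wrist_force: [2.3, 0.1, 3.5]
finger_gap: -0.0
grip_force: 1.9
```

Call:
carry_out(deltas=[-0.4,-0.02,0,0,0,0,0,-0.39,-0.02,0,0,0,0,0,-0.39,-0.06,0,0,0,0,0,-0.39,-0.06,0,0,0,0,0,-0.38,-0.1,0,0,0,0,0,-0.38,-0.11,0,0,0,0,0,-0.37,-0.14,0,0,0,0,0,-0.37,-0.15,0,0,0,0,0,-0.35,-0.18,0,0,0,0,0,-0.35,-0.18,0,0,0,0,0])

```text
time_s: 10.25
tcp_pos: [0.5583, 0.0139, 0.1209]
tcp_rot: [-180.0, -0.0, 120.5]
wrist_force: [2.1, 1.2, 3.2]
finger_gap: -0.0
grip_force: 1.9
```

Call:
carry_out(deltas=[-0.34,-0.21,0,0,0,0,0,-0.33,-0.21,0,0,0,0,0,-0.31,-0.25,0,0,0,0,0,-0.31,-0.25,0,0,0,0,0,-0.28,-0.28,0,0,0,0,0,-0.28,-0.28,0,0,0,0,0,-0.25,-0.31,0,0,0,0,0,-0.25,-0.31,0,0,0,0,0,-0.21,-0.33,0,0,0,0,0,-0.21,-0.34,0,0,0,0,0])

```text
time_s: 11.08
tcp_pos: [0.5306, -0.0139, 0.1208]
tcp_rot: [-180.0, -0.0, 120.5]
wrist_force: [0.2, 1.6, 4.0]
finger_gap: 0.0003
grip_force: 1.9
```

Call:
carry_out(deltas=[-0.18,-0.35,0,0,0,0,0,-0.18,-0.35,0,0,0,0,0,0,0,0,0,0,0,0,0,0,0,0,0,0,0])

```text
time_s: 11.42
tcp_pos: [0.5266, -0.022, 0.1207]
tcp_rot: [-179.9, 0.0, 120.4]
wrist_force: [-1.7, -0.1, 3.8]
finger_gap: -0.0001
grip_force: 1.9
```

Run:
```python
from h import *
s=r.sense();print(s["tcp_pos"].round(4),s["wrist_force"].round(1))
c=r.capture("wrist");cv2.imwrite("pics/w3.png",c["frame"][:,:,::-1])
```

```text
[ 0.5266 -0.022   0.1207] [-1.7 -0.1  3.8]
```

View pics/w3.png

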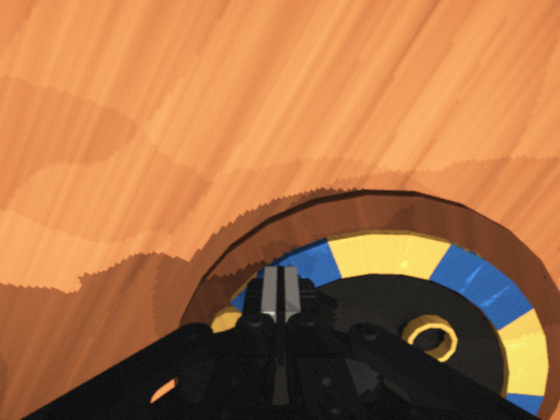

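The tips at (281,280) are in the middle of section 7, between brass section 6 (390,255) and the brass end (228,322). Next I lift straight up and back away.

Call:
carry_out(deltas=[0,0,0.2,0,0,0,0,0,0,0.3,0,0,0,0,0,0,1,0,0,0,0,0,0,2,0,0,0,0,0,0,3,0,0,0,0,0,0,3,0,0,0,0,0,0,3,0,0,0,0,0,0,3,0,0,0,0,0,3,1,0,0,0,0,0,3,1,0,0,0,0])

```text
time_s: 12.3
tcp_pos: [0.5276, 0.0378, 0.2985]
tcp_rot: [179.9, 0.1, 120.2]
wrist_force: [-0.3, 2.1, -0.6]
finger_gap: 0.0003
grip_force: 0.0
```

Call:
carry_out(deltas=[0,3,0,0,0,0,0,0,3,0,0,0,0,0,0,3,0,0,0,0,0,0,3,0,0,0,0,0,0,3,0,0,0,0,0,0,3,0,0,0,0,0,0,3,0,0,0,0,0,0,3,0,0,0,0,0,0,0,0,0,0,0,0,0,0,0,0,0,0,0])

```text
time_s: 13.13
tcp_pos: [0.526, 0.2819, 0.2956]
tcp_rot: [-179.9, -0.1, 120.8]
wrist_force: [-0.0, -1.0, 0.3]
finger_gap: 0.0001
grip_force: 0.0
```

Run:
```python
from h import *
s=r.sense();print(s["time_s"],s["tcp_pos"].round(3),s["wrist_force"].round(1))
for n in("top","scene"):
    c=r.capture(n);q=collar(c,np.array([.5957,-.0507]),.11)
    print(n,q["ctr"].round(4),q["R"].round(4))
    for k in("blue","brass","red"):print(k,q[k][0].tolist(),q[k][1].round(4))
u,v=297,258;cv2.imwrite("pics/s3.png",cv2.resize(c["frame"][v-60:v+60,u-75:u+75,::-1],None,fx=5,fy=5,interpolation=cv2.INTER_CUBIC))
```

```text
13.1333 [0.526 0.282 0.296] [-0.  -1.   0.3]
top [ 0.5952 -0.0499] 0.0752
blue [0, 0, 0, 0, 0, 0, 0, 0, 0, 0, 19, 29, 31, 23, 0, 0, 0, 14, 30, 31, 28, 0, 0, 0, 12, 31, 31, 33, 1, 0, 0, 7, 33, 31, 36, 8] [ 0.6058 -0.0343]
brass [36, 0, 0, 0, 0, 0, 0, 0, 0, 0, 0, 0, 0, 0, 31, 35, 35, 15, 0, 0, 0, 27, 36, 35, 16, 0, 0, 0, 27, 38, 36, 20, 0, 0, 0, 21] [ 0.6075 -0.0232]
red [0, 0, 0, 0, 0, 0, 0, 0, 8, 34, 4, 0, 0, 0, 0, 0, 0, 0, 0, 0, 0, 0, 0, 0, 0, 0, 0, 0, 0, 0, 0, 0, 0, 0, 0, 0] [ 0.6    -0.1239]
scene [ 0.596  -0.0515] 0.0753
blue [0, 0, 0, 0, 0, 0, 0, 0, 0, 0, 28, 43, 38, 34, 0, 0, 0, 18, 40, 38, 35, 1, 0, 0, 13, 32, 31, 29, 3, 0, 0, 7, 33, 32, 27, 8] [ 0.6138 -0.0428]
brass [29, 0, 0, 0, 0, 0, 0, 0, 0, 0, 0, 0, 0, 1, 41, 46, 45, 14, 0, 0, 0, 33, 37, 36, 15, 0, 0, 0, 24, 32, 32, 15, 0, 0, 0, 16] [ 0.6184 -0.0304]
red [0, 0, 0, 0, 0, 0, 0, 0, 8, 41, 5, 0, 0, 0, 0, 0, 0, 0, 0, 0, 0, 0, 0, 0, 0, 0, 0, 0, 0, 0, 0, 0, 0, 0, 0, 0] [ 0.6021 -0.1269]
```

View pics/s3.png

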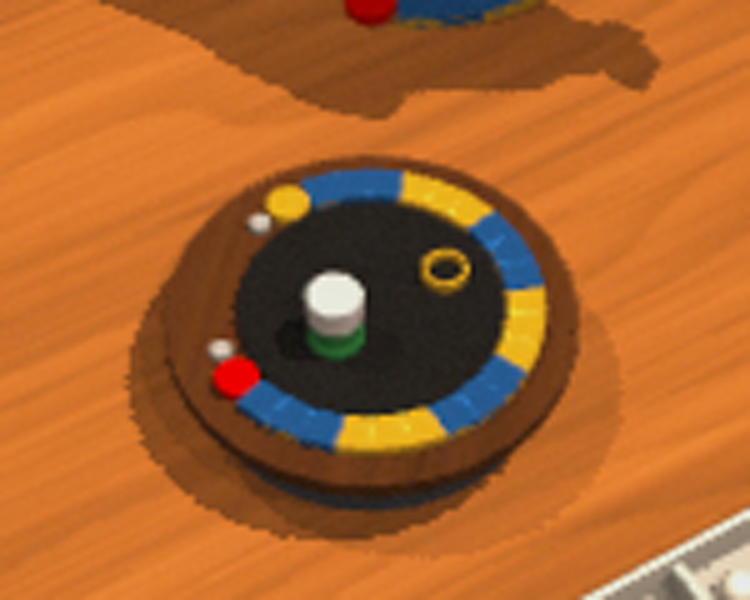

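The collar, ring (445,268) and jar (335,312) are where they were; the collar fit matches the first one, and the hand is clear. Handing in.

```bash
python3 -c "
from bench import r
print(r.finish_job())"
```

```text
the job is handed in; nothing more can be done
None
```

The closed fingertips ran along all seven sections in order, from the red end to the brass end, at about 4 N. The plate sank about 3 mm of its 16 mm. The collar, ring and jar stayed in place, the hand is clear, and the job is handed in (13 s of the 51 s used).

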